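# Load the egg cooker and hold its dial at hard-boiled

### The job

Take the two eggs out of the wooden egg holder and set them gently, standing upright, in the two pockets of the egg cooker, one in each (either way round). Then press the red lug of the cooker's spring-return dial down, past its first two clicks to the third one, marked red (hard-boiled), and finish while still holding it there with the fingers, because it springs back when let go. Do not turn the dial before both eggs are in, and leave the salt shaker, the small glass and the teaspoon alone.

Things in the scene. Friction and masses are not known exactly. Their poses are not given: they have to be found in the camera images.
- egg_brown: brown hen's egg, hard shell, 43 mm across at its widest (24 mm above its underside), 56 mm tall, about 58 g, standing blunt end down in one pocket of the egg holder. Origin: underside centre; z up along the egg.
- egg_white: white hen's egg, same size and weight as the brown one, standing in the other pocket of the egg holder. Origin: underside centre; z up along the egg.
- egg_holder: egg holder, fixed: pale wooden board 132 (x) x 62 (y) x 6 mm with two shallow white pockets at x = -32 and +32 mm, 44 mm across outside, rims 18 mm and floors (where the eggs stand) 9 mm above the worktop. Origin: underside centre; x along the row of eggs; eggs are best gripped across y.
- egg_cooker: egg cooker, fixed, white: base 150 (x) x 132 (y) mm, steel top 50 mm above the worktop with two grey pockets in a row along y (set eggs in with the fingers across x); on its front (-x) a control pod 62 mm wide, 74 mm high, with the dial. Origin: underside centre; -x front, +y left seen from the robot, z up.
- pocket_left (a point): centre of the floor of the cooker's left pocket, 53 mm above the worktop, where an egg's underside centre comes to stand. Pocket: 38 mm wide at the mouth, 44 mm outside, floor 9 mm below the rim. The two pockets are 60 mm apart.
- pocket_right (a point): the same point of the cooker's right pocket.
- dial (a joint): spring-return dial on the cooker's front; level axis along the cooker's x, at its y = 0, z = 50 mm. Rad: 0 at rest, grows as the lug is pressed down. Clicks at 0.40, 0.80 and 1.20 (third, red mark); end stop at 1.22. It always springs back to 0: 2 to 8 N at the lug at first, rising and falling with each click, 6 to 12 N near the third click.
- lug (a point): point on the upper face of the dial's red lug, 45 mm from the axis, moving with it. Lug: bar 22 mm deep (x), 9 mm thick, to 59 mm from the axis, its middle 111 mm in front of the cooker's origin; points right (-y), 0.6 rad up at rest, 0.6 rad down at the third click. Pressed straight down 40 mm right of the axis it goes down some 50 mm; fingertips end 28 to 34 mm above the worktop.
- salt_shaker: salt shaker with grey cap, 44 mm across, 90 mm tall, behind the egg cooker; leave alone. Origin: underside centre.
- glass_bowl: small clear glass, 72 mm across, 62 mm tall, behind the egg holder; leave alone. Origin: underside centre.
- spoon: teaspoon, 137 mm long, lying right of the egg holder; leave alone. Origin: underside centre.
There are look-alikes about, which are no part of the job. There is more than one size of the egg_white; the job needs the smallest. Several things have the shape of the egg_brown; the one meant has the colours described above.

How it is judged:
By the outcome, as a careful person would: the job done as asked, in the order asked, and still so for the second after the job is handed in, while the arm keeps its last pose, push and grip.
It also fails if it takes over 70 s, if anything falls off the work surface, if the arm or the gripper's body presses on something with over 40 N, if the wrist force passes 120 N, or if a joint passes its speed limit or range.

### The arm

A 7-joint arm with a two-finger parallel gripper is mounted at the origin on a cart in front of the work surface, level with it; the furniture and walls round the work are solid. World frame = base frame: x ahead of the robot, y to its left, z up, the work surface at z = 0. Lengths are in m, angles in rad, forces in N, time in s.
With the tool pointing down it reaches from about 0.4 to 0.9 m from the base axis. Payload 5.6 kg.
Tool frame: the origin (TCP) lies midway between the tips of the shut fingers; the grasp point (between the pads) lies 19 mm behind it; z points along the fingers, y is the line along which they close (so a half turn about z gives the same grasp; the last joint's range is limited). The gripper opens to 92 mm and grips with 3 to 60 N. Pads are 20 mm wide; open, the fingers measure 128 mm over their backs; the gripper's body (75 mm by 189 mm) begins 69 mm behind the grasp point.
Start: joints at [-0.043, 0.468, -0.012, 1.603, 0.006, 1.071, -0.056], TCP at [0.65, -0, 0.215] pointing down, gripper open.
Joint ranges: [-2.53, 2.53], [-0.31, 2.02], [-1.57, 1.55], [0.28, 2.44], [-1.29, 4.43], [0.15, 1.84], [-2.92, 2.92]. Speed limits (rad/s): [2.57, 2.57, 3.14, 3.14, 3.14, 3.14, 3.14].

### API

Orientations are given as a 3x3 rotation matrix whose columns are the frame's x, y, z axes.
In Python, from station import env, effector, solver, viewer, workorder, search_frame, tip_of gives the robot as it stands. Calls block until the motion is done:
- env.reach(position, orientation): joint-space move of the TCP to a pose.
- env.movel(position, frame=None, rate=0.15): straight line of the TCP; frame=None keeps the orientation; rate is the mean speed in m/s.
- env.goto_joints(angles): joint-space move.
- effector.release() and effector.grasp(squeeze=None): open the fingers fully, or close them until they stop; squeeze is the grip in N (None keeps the last).
- env.pause(seconds).
- solver.inverse_kinematics(position, orientation): joint angles nearest the present ones, or None.
- env.sense(): the state.
- viewer.read_camera(name): name is "scene" or "side" or "wrist"; returns (picture, depth): 400x640x3 uint8, red, green, blue; 400x640 float32, m along the optical axis (not along the pixel's ray), 0 where there is no reading.
- viewer.camera_info(name): a dict with "intrinsics" (3x3 intrinsics, pixels), "dist_coeffs" ([k1, k2, p1, p2, k3] as OpenCV has them; the pictures are not rectified), "eye" and "rotation" of the camera in the world; the wrist camera has in their place "T_tool_cam" (4x4, takes a point from camera to tool coordinates, whose origin is the TCP and whose axes are the flange's). Camera axes: x right, y up, looking along -z (the intrinsics and any distortion apply to the point x, -y, -z); pixel columns grow to the right and rows downward; lengths in m; the calibration is good to about 2 mm. A picture is of the moment at which its call begins: read the wrist's pose just before it. camera_info takes no time and is no camera call.
A pose or a line that the arm cannot do raises env.PlanningError and nothing moves.
- workorder.finish_job(): hands the job in; it is judged then, once.
Trained networks look in the newest picture that a camera, given by its name, has taken for a name from the list of things; names that differ only in an ending like _2 or _b are one class to them, and where a whole thing is asked for, a point or a joint stands for the part that bears it (a point fixed in the world has none). Each returns a list of dicts, best first, with "score" (0 to 1); they miss things now and then, are a little off and sometimes report something else, mostly with a low value. They report only what shows in the picture. A call takes as long as a camera call. They do not tell look-alikes from the thing itself.
- search_frame(camera, name): "at" ([x, y, z] in m, in world coordinates, good to about 4 mm: the middle of the surface that is visible of it).
- tip_of(camera, name): "at" ([x, y, z] in m, in world coordinates, good to about 4 mm: a listed point, or the origin of a listed thing).
The state is a dict: "t": time; "joint_positions": joint angles; "joint_velocities": joint speeds; "tau": joint torques, N m; "ee_pos": TCP position; "tcp_rot": TCP orientation; "wrist_force": force on the tool from outside, world axes, zero at the start; "moment": the same for the moment, N m; "gripper_width": finger opening in m; "grasp_force": force on a finger pad.
Only numpy, scipy, OpenCV 4.12 (cv2) and the standard library are available. Lean on these libraries where they do the work, as an engineer would, in place of code of your own. Each camera call takes 0.05 s, during which the arm holds its last target. There are 200 camera calls.

## Working session

There is one attempt and no reset: what is moved stays moved. The work goes in short steps, each a Python script; the robot and the scene stay as the last script left them, time stands still between calls to the robot, and variables do not carry over. Pictures are saved under pics/ and viewed, at most 10 in all, crops included, and the job is handed in when it is done.

```bash
mkdir -p pics; ls
cat > h.py <<'E'
import numpy as np, cv2
from station import env, effector, solver, viewer, workorder, search_frame, tip_of
def snap(cam,fn=None):
    s=env.sense(); im,d=viewer.read_camera(cam)
    if fn: cv2.imwrite('pics/'+fn,im[:,:,::-1])
    return s,im,d
def pose(cam,s):
    i=viewer.camera_info(cam)
    if 'eye' in i: return i,np.array(i['rotation']),np.array(i['eye'])
    T=np.eye(4);T[:3,:3]=s['tcp_rot'];T[:3,3]=s['ee_pos'];T=T@np.array(i['T_tool_cam']);return i,T[:3,:3],T[:3,3]
def cloud(cam,s,d):
    i,R,e=pose(cam,s);K=np.array(i['intrinsics']);h,w=d.shape
    g=np.stack(np.meshgrid(np.arange(w),np.arange(h)),-1).reshape(-1,1,2).astype(np.float64)
    u=cv2.undistortPoints(g,K,np.array(i['dist_coeffs'],float))[:,0]
    z=d.reshape(-1,1); c=np.hstack([u[:,:1]*z,-u[:,1:]*z,-z])
    P=(c@R.T+e); P[z[:,0]<=0]=np.nan
    return P.reshape(h,w,3)
def project(cam,s,p):
    i,R,e=pose(cam,s);c=(np.atleast_2d(p)-e)@R*[1,-1,-1]
    return cv2.projectPoints(c,np.zeros(3),np.zeros(3),np.array(i['intrinsics']),np.array(i['dist_coeffs'],float))[0][:,0]
def down(a):  # closing line (tool y) at angle a from world y
    c,s=np.cos(a),np.sin(a); y=np.array([-s,c,0]);z=np.array([0,0,-1.]);return np.stack([np.cross(y,z),y,z],1)
E
python3 - <<'E'
from h import *
np.set_printoptions(precision=3,suppress=True)
ims=[]
for c in ['scene','side']:
    s,im,d=snap(c,c+'0.png')
    for n in ['egg_brown','egg_white','egg_holder','egg_cooker','pocket_left','pocket_right','lug','salt_shaker','glass_bowl','spoon']:
        for r in tip_of(c,n)[:5]: print(c,n,np.array(r['at']),round(r['score'],2),project(c,s,r['at'])[0].round())
print(s['tcp_rot'],s['t'])
E
```

```text
pics
scene egg_brown [ 0.482 -0.416  0.013] 0.96 [303. 248.]
scene egg_brown [ 0.389 -0.363 -0.004] 0.89 [245. 262.]
scene egg_white [ 0.554 -0.54   0.001] 0.91 [381. 265.]
scene egg_white [ 0.542 -0.437  0.006] 0.66 [335. 244.]
scene egg_white [ 0.652 -0.516  0.   ] 0.61 [405. 242.]
scene egg_white [ 0.562 -0.246  0.052] 0.33 [280. 189.]
scene egg_holder [ 0.507 -0.43  -0.001] 0.62 [318. 252.]
scene egg_cooker [ 0.541 -0.222  0.   ] 0.92 [267. 211.]
scene pocket_right [ 0.562 -0.247  0.05 ] 0.9 [280. 190.]
scene lug [ 0.435 -0.28   0.078] 0.63 [237. 200.]
scene salt_shaker [ 0.716 -0.242 -0.   ] 0.9 [331. 192.]
scene glass_bowl [ 0.639 -0.392  0.001] 0.61 [354. 222.]
scene spoon [ 0.417 -0.57  -0.001] 0.86 [336. 308.]
side egg_brown [ 0.477 -0.42   0.013] 0.71 [292. 241.]
side egg_brown [ 0.386 -0.359 -0.002] 0.61 [244. 246.]
side egg_white [ 0.555 -0.545  0.   ] 0.97 [352. 262.]
side egg_white [ 0.545 -0.433  0.009] 0.79 [320. 237.]
side egg_white [ 0.65  -0.516  0.001] 0.79 [379. 243.]
side egg_holder [ 0.511 -0.429 -0.003] 0.93 [307. 245.]
side egg_cooker [ 0.545 -0.22  -0.003] 0.71 [279. 207.]
side egg_cooker [ 0.557 -0.246  0.052] 0.52 [287. 191.]
side pocket_left [ 0.549 -0.186  0.053] 0.61 [273. 183.]
side pocket_right [ 0.557 -0.244  0.05 ] 0.87 [286. 191.]
side pocket_right [ 0.512 -0.426 -0.005] 0.68 [307. 245.]
side lug [ 0.435 -0.275  0.081] 0.67 [247. 195.]
side salt_shaker [ 0.719 -0.242 -0.004] 0.87 [337. 195.]
side glass_bowl [ 0.643 -0.394  0.001] 0.79 [346. 222.]
side spoon [ 0.422 -0.568  0.001] 0.66 [303. 287.]
[[ 0.  1. -0.]
 [ 1. -0. -0.]
 [-0. -0. -1.]] 0.55
```

View pics/scene0.png

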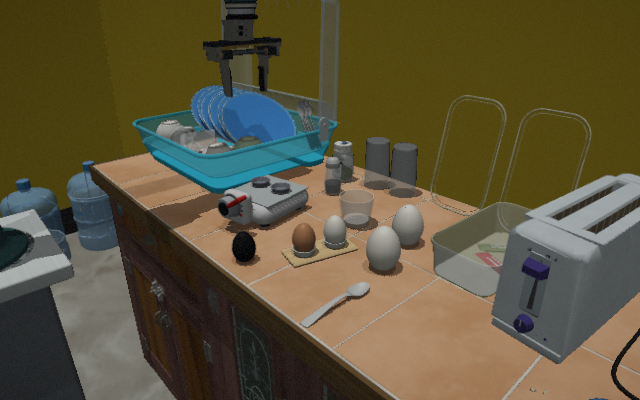

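View pics/side0.png

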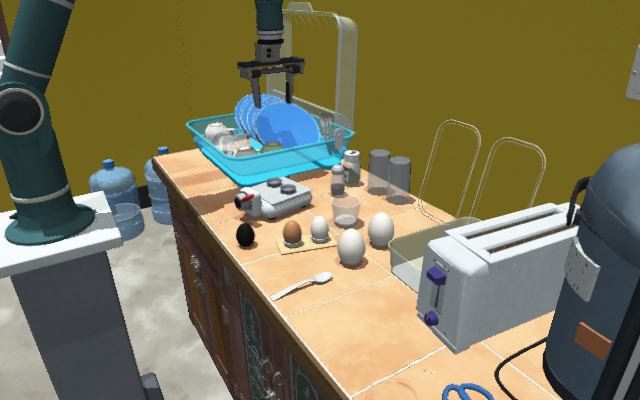

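The scene picture shows the brown egg at about (303,240) and the small white egg at (335,232) in the holder. The cooker is at (265,200) with its red lug at (233,205), and the dish rack is close on its left. The black egg at (243,247) and the two bigger white eggs at (383,250) and (407,226) are the look-alikes. The side picture agrees. Next I take a close look with the wrist camera.

Run:
```python
from h import *
np.set_printoptions(precision=4,suppress=True)
s=env.sense(); env.movel([0.62,-0.03,0.30])
def look(p,R,fn,names):
    env.reach(p,R); s,im,d=snap('wrist',fn)
    for n in names:
        for r in tip_of('wrist',n)[:4]: print(n,np.array(r['at']),round(r['score'],2),project('wrist',s,r['at'])[0].round())
    np.savez(fn+'.npz',P=cloud('wrist',s,d),im=im)
    print(s['ee_pos'],s['joint_positions'])
look([0.50,-0.27,0.33],down(-np.pi/2+0.12),'w1.png',['egg_cooker','pocket_left','pocket_right','lug'])
look([0.47,-0.42,0.30],down(-0.27),'w2.png',['egg_brown','egg_white','egg_holder'])
i=viewer.camera_info('wrist');print(i['T_tool_cam'])
a=cv2.imread('pics/w1.png');b=cv2.imread('pics/w2.png')
cv2.imwrite('pics/w12.png',cv2.resize(np.vstack([a,b]),(480,600)))
```

```text
egg_cooker [ 0.54   -0.2201 -0.0009] 0.76 [350. 129.]
pocket_left [ 0.5491 -0.1875  0.053 ] 0.76 [363. 109.]
pocket_left [ 0.4807 -0.419   0.0105] 0.56 [297. 248.]
pocket_right [ 0.5599 -0.2479  0.0468] 0.93 [364. 154.]
lug [ 0.4369 -0.2766  0.0792] 0.63 [271. 168.]
[ 0.5009 -0.2683  0.3294] [ 0.3589  0.2308  0.0897  1.6721 -0.0226  1.2406  0.5759]
egg_brown [ 0.481  -0.4191  0.0108] 0.81 [322. 169.]
egg_brown [ 0.3905 -0.3608  0.0004] 0.57 [345.  95.]
egg_white [ 0.6549 -0.5191 -0.0002] 0.92 [291. 284.]
egg_white [ 0.5392 -0.4371  0.0079] 0.88 [321. 209.]
egg_white [ 0.5534 -0.5467  0.0001] 0.62 [255. 234.]
egg_holder [ 0.511  -0.4264  0.0052] 0.68 [322. 189.]
[ 0.4704 -0.4194  0.3   ] [ 0.6634  0.3642  0.0157  1.5579 -0.0064  1.2195  1.9811]
[[-0.0001  0.9594  0.2819  0.0805]
 [ 1.     -0.      0.0006 -0.    ]
 [ 0.0006  0.2819 -0.9594 -0.1698]
 [ 0.      0.      0.      1.    ]]
```

View pics/w12.png

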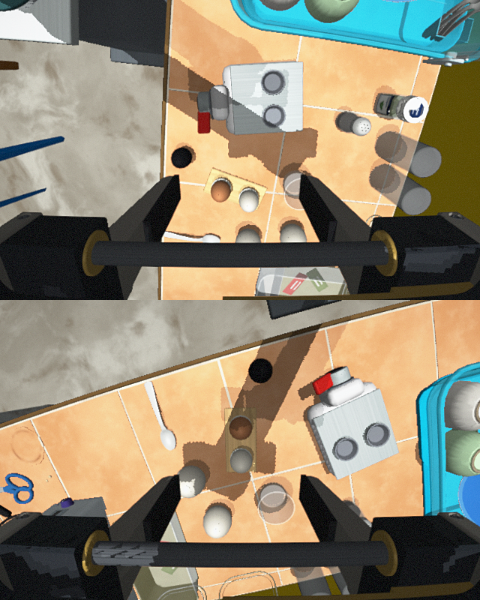

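The upper wrist picture shows the cooker's pockets at about (273,83) and (273,116), the red lug at (204,121), the brown egg at (221,190) and the white egg at (249,199). The network positions fit these. The rack edge lies left of the cooker. I refine with the depth clouds.

Run:
```python
from h import *
from scipy.optimize import least_squares as ls
np.set_printoptions(precision=4,suppress=True)
for f in ['w1.png','w2.png']:
    P=np.load(f+'.npz')['P'].reshape(-1,3); P=P[np.isfinite(P).all(1)]
    for n,c in [('brown',(.481,-.418)),('white',(.541,-.436))]:
        q=P[(np.hypot(P[:,0]-c[0],P[:,1]-c[1])<.026)&(P[:,2]>.03)&(P[:,2]<.08)]
        r=ls(lambda v:np.hypot(np.hypot(q[:,0]-v[0],q[:,1]-v[1])/.0215,(q[:,2]-v[2])/np.where(q[:,2]>v[2],.032,.024))-1,[*c,.033],loss='soft_l1',f_scale=.1)
        print(f,n,r.x,len(q),q[:,2].max())
    q=P[(abs(P[:,2]-.05)<.005)&(np.hypot(P[:,0]-.545,P[:,1]+.22)<.11)]
    print('top',cv2.minAreaRect((q[:,:2]*1000).astype(np.float32)),np.median(q[:,2]))
    for n,c in [('L',(.549,-.187)),('R',(.559,-.247))]:
        q=P[(np.hypot(P[:,0]-c[0],P[:,1]-c[1])<.030)&(P[:,2]>.0575)&(P[:,2]<.067)]
        if len(q)>10:
            r=ls(lambda v:np.hypot(q[:,0]-v[0],q[:,1]-v[1])-v[2],[*c,.021],loss='soft_l1',f_scale=.001); print('rim',n,r.x,len(q),np.median(q[:,2]))
    q=P[(P[:,0]>.4)&(P[:,0]<.75)&(P[:,1]>-.15)&(P[:,2]>.02)&(P[:,2]<.28)]
    for y in np.arange(-.15,.05,.02):
        w=q[(q[:,1]>=y)&(q[:,1]<y+.02)]
        if len(w): print('rack y',y.round(2),'zmax',w[:,2].max(), 'x',w[:,0].min(),w[:,0].max())
```

```text
w1.png brown [ 0.4776 -0.4201  0.0319] 595 0.06545897261935096
w1.png white [ 0.5397 -0.4363  0.0319] 587 0.06540759715738342
top ((524.1594848632812, -223.42724609375), (171.64779663085938, 127.25244140625), 10.570140838623047) 0.04975593396348127
rim L [ 0.5486 -0.1882  0.0194] 337 0.06078316640403231
rim R [ 0.5594 -0.2475  0.0192] 309 0.060987740586958494
rack y -0.15 zmax 0.05214597477748012 x 0.5623297974629187 0.5969147692422497
rack y -0.13 zmax 0.11642291113154674 x 0.4912090228315341 0.7499560843012205
rack y -0.11 zmax 0.1165025876140916 x 0.46785643882937583 0.7499212062338276
rack y -0.09 zmax 0.11626050352944345 x 0.4623653576794996 0.7498366347715637
rack y -0.07 zmax 0.10835242255881 x 0.47853451825777854 0.749896929447714
rack y -0.05 zmax 0.09209373892610168 x 0.5743139940879465 0.749819876555645
rack y -0.03 zmax 0.04990701794002589 x 0.6920812233164033 0.7499142892119561
w2.png brown [ 0.4785 -0.4206  0.0318] 759 0.0657360221706847
w2.png white [ 0.5405 -0.4366  0.0316] 687 0.0656467247556341
top ((526.0928955078125, -223.39993286132812), (169.74948120117188, 126.
[... 169 characters left out ...]
rack y -0.15 zmax 0.05007807614170795 x 0.5886765821574007 0.5968134659346451
rack y -0.13 zmax 0.11633164781071154 x 0.4879074374662319 0.699708033080722
rack y -0.11 zmax 0.11606275316073522 x 0.4664195567684245 0.7493231893520609
rack y -0.09 zmax 0.11546509935253141 x 0.4595397541984534 0.7483919149073268
rack y -0.07 zmax 0.11589175501533572 x 0.45798463208095347 0.7477845743203859
rack y -0.05 zmax 0.11443242768048795 x 0.45792471821892566 0.7498582165464114
rack y -0.03 zmax 0.09504050209867915 x 0.4761367867687573 0.7499825209231197
rack y -0.01 zmax 0.0678325019985006 x 0.47661678607230884 0.749898502884023
rack y 0.01 zmax 0.053624714935934736 x 0.488133309432346 0.6025453344429137
```

```bash
cat >> h.py <<'E'
aH=-0.254; aC=-np.pi/2+0.181
EGG={'brown':np.array([.478,-.4203]),'white':np.array([.540,-.4364])}
POC={'L':np.array([.5483,-.1886]),'R':np.array([.559,-.2476])}
def st(tag):
    s=env.sense();print(tag,'t',round(s['t'],2),'p',s['ee_pos'].round(4),'f',s['wrist_force'].round(2),'w',round(s['gripper_width'],4),'g',round(s['grasp_force'],1));return s
def pick(e):
    env.reach([*EGG[e],.16],down(aH)); env.movel([*EGG[e],.022],rate=.12); effector.grasp(8); st('grasped')
    env.movel([*EGG[e],.16],rate=.12); return st('lifted')
def place(k,c=(0,0)):
    q=POC[k]+c
    env.reach([*q,.17],down(aC)); env.movel([*q,.071],rate=.1); env.pause(.1); f0=st('above')['wrist_force'][2]
    for z in np.arange(.070,.0635,-.001):
        env.movel([*q,z],rate=.03); s=env.sense()
        if s['wrist_force'][2]-f0>1: break
    st('down')
E
python3 - <<'E'
from h import *
try: pick('white')
except Exception as e: print(repr(e))
snap('wrist','g1.png')
E
```

```text
grasped t 7.43 p [ 0.54   -0.4363  0.022 ] f [-0.64  0.92  0.29] w 0.042 g 8.0
lifted t 8.73 p [ 0.5395 -0.436   0.1589] f [0.42 0.37 0.09] w 0.0422 g 8.0
```

View pics/g1.png

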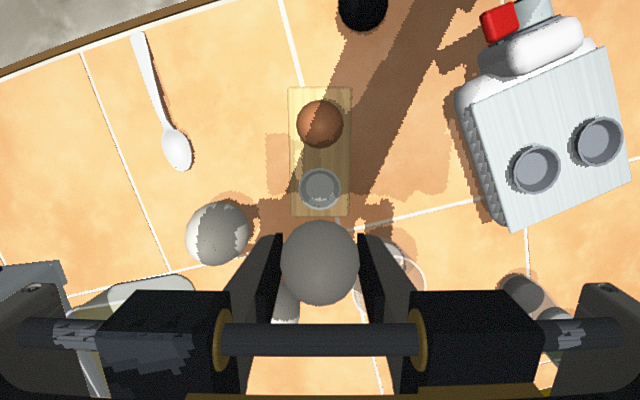

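The white egg is held between the pads at (320,262), and its holder pocket at (320,188) is empty. I place it in the left pocket.

Run:
```python
from h import *
place('L')
snap('wrist','p1.png')
effector.release(); env.pause(.2); st('rel')
s,im,d=snap('wrist','p2.png')
env.movel([*POC['L'],.17],rate=.15)
s,im,d=snap('wrist'); P=cloud('wrist',s,d).reshape(-1,3)
q=P[(np.hypot(*(P[:,:2]-POC['L']).T)<.03)&(P[:,2]>.068)&(P[:,2]<.13)]; t=q[q[:,2]>q[:,2].max()-.004]
print('top',q[:,2].max(),t.mean(0)); st('end')
a=cv2.imread('pics/p1.png');cv2.imwrite('pics/p12.png',cv2.resize(np.vstack([a,im[:,:,::-1]]),(480,600)))
```

```text
above t 11.29 p [ 0.5489 -0.1887  0.0718] f [-1.19  0.36 -0.85] w 0.0421 g 8.0
down t 12.79 p [ 0.5485 -0.1888  0.0657] f [-1.58 -0.18  5.08] w 0.0425 g 8.0
rel t 13.89 p [ 0.5483 -0.1886  0.065 ] f [ 0.04 -0.11  0.1 ] w 0.0922 g 0.0
top 0.11104781541094241 [ 0.54754669 -0.18920141  0.10797277]
end t 14.84 p [ 0.5475 -0.1883  0.1689] f [-0.06 -1.25  0.69] w 0.0917 g 0.0
```

View pics/p12.png

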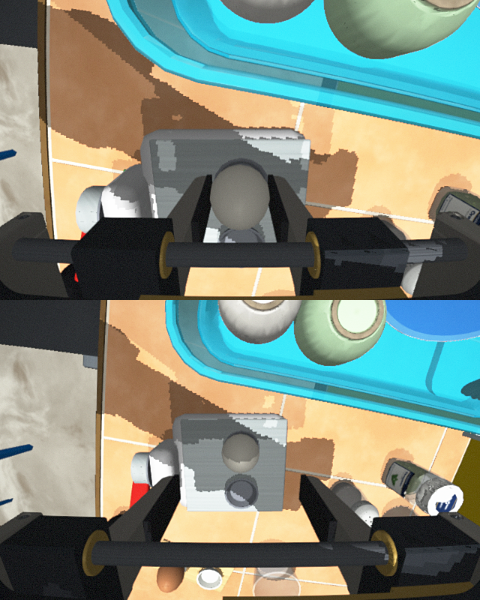

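The white egg stands in the left pocket at (240,453), with its top at about 0.110 m as expected. Next is the brown one.

Run:
```python
from h import *
s=pick('brown')
if s['gripper_width']>.038:
    place('R'); effector.release(); env.pause(.2); st('rel')
    env.movel([*POC['R'],.19],rate=.15)
    s,im,d=snap('wrist','p3.png'); P=cloud('wrist',s,d).reshape(-1,3)
    for k in 'LR':
        q=P[(np.hypot(*(P[:,:2]-POC[k]).T)<.03)&(P[:,2]>.068)&(P[:,2]<.13)]; t=q[q[:,2]>q[:,2].max()-.004]
        print(k,'top',q[:,2].max(),t.mean(0))
    for c in ['wrist','scene','side']:
        if c!='wrist': snap(c)
        for r in tip_of(c,'lug')[:2]: print(c,r)
    st('end')
    # red lug cloud
    hsv=cv2.cvtColor(im,cv2.COLOR_RGB2HSV).reshape(-1,3); m=((hsv[:,0]<6)|(hsv[:,0]>174))&(hsv[:,1]>180)&(np.hypot(P[:,0]-.436,P[:,1]+.276)<.05)
    print('red',m.sum(),np.nanmedian(P[m],0),np.nanmin(P[m],0),np.nanmax(P[m],0))
```

```text
grasped t 18.26 p [ 0.478  -0.4202  0.022 ] f [-0.12 -0.38  0.17] w 0.0419 g 8.0
lifted t 19.56 p [ 0.4775 -0.4199  0.1591] f [ 0.09  0.26 -0.18] w 0.0421 g 8.0
above t 22.02 p [ 0.5596 -0.2478  0.0718] f [ 0.29  0.48 -0.71] w 0.0419 g 8.0
down t 23.52 p [ 0.5592 -0.2478  0.0658] f [-1.62  0.9   4.56] w 0.0424 g 8.0
rel t 24.57 p [ 0.559  -0.2476  0.065 ] f [ 0.48  0.85 -0.2 ] w 0.0918 g 0.0
L top 0.10992796426560023 [ 0.54753023 -0.18916275  0.10741528]
R top 0.11034694578273158 [ 0.55858074 -0.24805486  0.10766165]
wrist {'at': [0.4355, -0.2752, 0.0811], 'score': 0.61}
scene {'at': [0.4387, -0.2791, 0.077], 'score': 0.87}
side {'at': [0.4376, -0.2741, 0.0776], 'score': 0.77}
end t 25.86 p [ 0.5587 -0.2475  0.1893] f [-0.44 -0.07  0.02] w 0.092 g 0.0
red 915 [ 0.43736822 -0.27122229  0.07630364] [ 0.42310345 -0.28880917  0.06297908] [ 0.448973   -0.25423898  0.08706672]
```

View pics/p3.png

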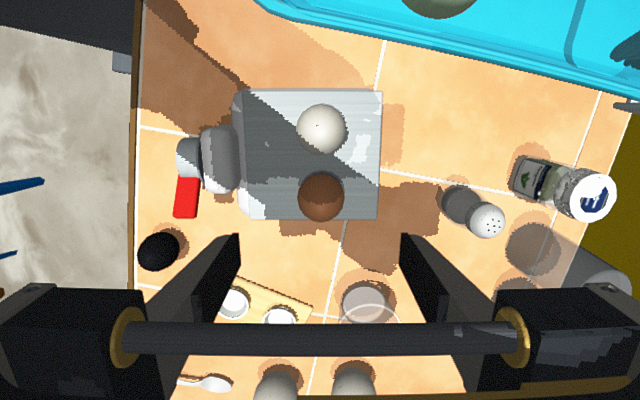

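Both eggs stand upright: white at (321,128), brown at (321,197), tops at 0.110 m. The lug is at (186,197), and the measurements put it at (0.437,-0.276,0.078), which agrees with the geometry given. I shut the fingers and press about 41 mm right of the axis.

Run:
```python
from h import *
q=[.4332,-.2808]; R=down(aC)
env.movel([.52,-.262,.19]); env.reach([*q,.15],R); effector.grasp(20); env.movel([*q,.095],rate=.1); env.pause(.2)
f0=st('ready')['wrist_force'][2]
L=[]
for z in np.arange(.092,.0255,-.0015):
    env.movel([*q,z],rate=.03); s=env.sense(); f=s['wrist_force'][2]-f0; L.append((round(z*1000,1),round(s['ee_pos'][2]*1000,1),round(f,1)))
    if f>16 and s['ee_pos'][2]<.042 or f>30: break
print(L); st('end')
snap('side','d.png'); s,im,d=snap('scene')
a=cv2.imread('pics/d.png')[140:260,190:350]; b=im[140:260,190:350,::-1]
w,_=viewer.read_camera('wrist')
cv2.imwrite('pics/d2.png',np.vstack([np.hstack([cv2.resize(x,(400,300)) for x in (a,b)]),cv2.resize(w[:,:,::-1],(800,500))[:300]]))
```

```text
ready t 29.01 p [ 0.4337 -0.2811  0.0957] f [-0.41 -0.92  0.18] w 0.0003 g 0.0
[(np.float64(92.0), np.float64(92.0), np.float64(0.5)), (np.float64(90.5), np.float64(90.4), np.float64(0.2)), (np.float64(89.0), np.float64(88.9), np.float64(0.7)), (np.float64(87.5), np.float64(87.5), np.float64(0.2)), (np.float64(86.0), np.float64(86.3), np.float64(3.9)), (np.float64(84.5), np.float64(85.0), np.float64(3.8)), (np.float64(83.0), np.float64(83.8), np.float64(5.6)), (np.float64(81.5), np.float64(82.6), np.float64(6.4)), (np.float64(80.0), np.float64(81.3), np.float64(6.6)), (np.float64(78.5), np.float64(79.9), np.float64(6.5)), (np.float64(77.0), np.float64(78.2), np.float64(6.6)), (np.float64(75.5), np.float64(75.6), np.float64(2.5)), (np.float64(74.0), np.float64(73.7), np.float64(2.6)), (np.float64(72.5), np.float64(72.2), np.float64(1.6)), (np.float64(71.0), np.float64(70.8), np.float64(0.9)), (np.float64(69.5), np.float64(69.4), np.float64(2.0)), (np.float64(68.0), np.float64(68.0), np.float64(1.7)), (np.float64(66.5), np.float64(66.6), np.float64(3.2)), (np.float64(65.0), np.float64(
[... 614 characters left out ...]
.float64(6.4)), (np.float64(47.0), np.float64(47.5), np.float64(7.7)), (np.float64(45.5), np.float64(46.2), np.float64(9.6)), (np.float64(44.0), np.float64(44.7), np.float64(9.8)), (np.float64(42.5), np.float64(43.1), np.float64(9.8)), (np.float64(41.0), np.float64(41.4), np.float64(7.8)), (np.float64(39.5), np.float64(39.6), np.float64(6.2)), (np.float64(38.0), np.float64(38.1), np.float64(6.5)), (np.float64(36.5), np.float64(36.7), np.float64(8.7)), (np.float64(35.0), np.float64(35.3), np.float64(10.8)), (np.float64(33.5), np.float64(34.3), np.float64(14.7)), (np.float64(32.0), np.float64(33.6), np.float64(21.1))]
end t 39.26 p [ 0.4336 -0.2796  0.0336] f [-2.36  1.12 21.29] w 0.0004 g 8.4
```

View pics/d2.png

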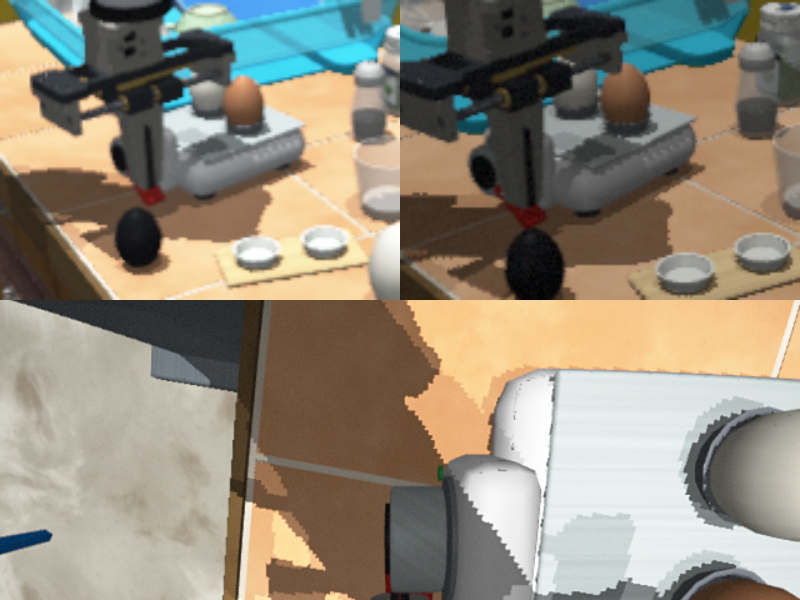

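The side and scene crops show the fingers on the red lug at about (150,195), pointing down, with both eggs still upright. The tip height of 33.6 mm and the sharp force rise fit the end stop. I press slightly further to confirm, then hand in.

Run:
```python
from h import *
for z in (.031,.030):
    env.movel([.4332,-.2808,z],rate=.03); env.pause(.2); s=st('push')
env.pause(.5); s=st('hold')
if s['ee_pos'][2]>.0315 and 20<s['wrist_force'][2]<40: print(workorder.finish_job())
```

```text
push t 39.86 p [ 0.434  -0.2802  0.033 ] f [-3.36  1.1  23.99] w 0.0003 g 9.5
push t 40.31 p [ 0.4341 -0.2803  0.0327] f [-5.09  0.77 31.39] w 0.0008 g 11.9
hold t 40.81 p [ 0.434  -0.2802  0.0327] f [-4.97  1.97 30.49] w 0.0002 g 11.9
the job is handed in; nothing more can be done
None
```

The job is handed in at 40.8 s of 70 s: both eggs stand upright in the cooker pockets (white left, brown right), and the fingers are holding the lug down with about 30 N, against what the force and height readings show to be the end stop just past the third, red click; no verdict came back.

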